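# Clamp a metallographic mount in the ratchet clamp

### The arm

A 6-joint arm with a two-finger parallel gripper is mounted at the origin on a cart in front of the work surface, level with it; the furniture and walls round the work are solid. World frame = base frame: x ahead of the robot, y to its left, z up, the work surface at z = 0. Lengths are in mm, angles in rad, forces in N, time in s.
With the tool pointing down it reaches from about 275 to 1000 mm from the base axis. Payload 8.4 kg.
Tool frame: the origin (TCP) lies on the mounting face of the last link; the fingertips stand 173 mm ahead of it and the grasp point (between the pads) lies 155 mm ahead of it; z points along the fingers, y is the direction in which the jaws open and shut (so a half turn about z gives the same grasp; the last joint's range is limited). The gripper opens to 85 mm and grips with 20 to 120 N. Pads are 22 mm wide; open, the fingers measure 114 mm over their backs; the gripper's body (76 mm by 85 mm) begins 54 mm behind the grasp point. The pads swing forward as they close: fully open they stand 13 mm farther back than shut.
Start: joints at [1.29, 0.353, 1.633, -0, 1.155, -0.002], TCP at [172, 600.871, 404.681] pointing down, gripper open.
Joint ranges: [-2.63, 2.63], [-0.92, 2.1], [0.06, 2.66], [-1.3, 4.44], [0, 2.69], [-3.02, 3.02]. Speed limits (rad/s): [2.22, 2.22, 2.79, 3.14, 3.14, 3.14].

### API

Orientations are given as [roll, pitch, yaw] about the fixed x, y, z axes, in that order (R = Rz(yaw) Ry(pitch) Rx(roll)).
In Python, from rig import r, grab_frame, spotter gives the robot as it stands.
- The arm moves only by the tool apply_moves, never from a script. Its argument "motion" is text: rows parted by semicolons, each of 5 numbers parted by spaces: the opening, from -1 (shut) to 1 (fully open), then the shift along the tool's x, y, z as a fraction of full scale, then the turn about the tool's z as a fraction of full scale. In form: hand x y z twist; .... A call has 1 to 20 rows; each row is the pose to reach, as a shift and turn from the pose commanded when the call began, along the tool's axes at that moment, turning the shorter way round; what a row does not reach only later rows make up. Full scale, the value 1, is 1 m for a shift and pi rad for a turn. A row lasts 1/12 s, in which the tool goes at most 41.7 mm and 7.16 degrees, less where a joint would pass 70% of its speed; a pose out of reach is approached as far as the arm can. A call with a number of a shift or a turn outside -1 to 1 is refused whole. A call with a gripper value outside its range is refused whole. The fingers move at their own pace and stop on an object; "squeeze" is the grip in N (left out, the last holds). Time passes only in rows, so rows that repeat a pose let the fingers close. It gives the time, the measured TCP pose, the force and the opening at its end, in the units of the state.
- r.sense(): the state, without advancing time (a new reading comes with each control period).
- grab_frame(name): name is "scene" or "top" or "wrist"; returns a dict with "img" (384x512x3 uint8, red, green, blue), "fx", "fy", "cx", "cy" (pixels), "R" (3x3) and "t" (3): a world point X has camera coordinates R X + t. Camera axes: x right, y down, z forward; pixel columns grow to the right and rows downward; lengths in mm; the calibration is good to about 2 mm. The wrist camera is an equidistant fisheye: a pixel r from the principal point sees the ray r / f radians off the axis. A picture is of the moment at which its call begins. There is no depth.
- r.sign_off(): hands the job in, once; it reports no verdict.
Trained networks look in the newest picture that a camera, given by its name, has taken for a name from the list of things; names that differ only in an ending like _2 or _b are one class to them, and where a whole thing is asked for, a point or a joint stands for the part that bears it (a point fixed in the world has none). Each returns a list of dicts, best first, with "conf" (0 to 1); they miss things now and then, are a little off and sometimes report something else, mostly with a low value. They report only what shows in the picture. A call takes as long as a camera call.
- spotter.boxes_of(query, camera): "point" ([x, y, z] in mm, in world coordinates, good to about 4 mm: the middle of the surface that is visible of it).
- spotter.place_of(query, camera): "point" ([x, y, z] in mm, in world coordinates, good to about 4 mm: a listed point, or the origin of a listed thing).
The state is a dict: "clock": time; "qpos": joint angles; "qvel": joint speeds; "joint_efforts": joint torques, N m; "eef_pos": TCP position; "tcp_rot": TCP orientation; "contact_force": force on the tool from outside, world axes, zero at the start; "wrist_torque": the same for the moment, N m; "opening": opening from 0.0 (shut) to 1.0 (fully open).
Only numpy, scipy, OpenCV 4.12 (cv2) and the standard library are available. Lean on these libraries where they do the work, as an engineer would, in place of code of your own. Each camera call takes 0.05 s, during which the arm holds its last target.

### The job

Clamp the tall specimen mount (the 18 mm high one) in the ratchet clamp on the bench. The clamp stands closed: throw its pawl right over so that it stays clear of the teeth, draw the toothed bar back by its knob, and stand the mount upright on the rest in front of the vee jaw. Then tip the pawl back down onto the teeth and push the bar in until the sprung pad is well compressed and the mount sits home in the vee, held by the pawl when you let go; do not disturb the low mount, the loupe or the vial.

Things in the scene. Friction and masses are not known exactly. Their poses are not given: they have to be found in the camera images.
- ratchet_clamp: bench ratchet clamp, fixed: base plate 70 x 240 x 12 mm. Origin on the bench, under the bar's centre line; +y is the way the bar is drawn back, -y the way it clamps. The base spans y -128 to 112 mm. Steel vee jaw at the -y end (22 mm wide, top 44 mm up, opens to +y); grey channel round the bar at y -4 to 76 mm (29 mm wide, 40 mm high), its ears for the pawl at y 35 to 72 mm, 65 mm high
- rest (a point): point on top of the rest block (24 mm wide, top 22 mm above the bench, 10 mm above the base plate) where the mount's underside is centred when home in the vee; 80 mm on the -y side of the clamp's origin, same axes. A mount stood up to 10 mm short of it towards +y is pushed home by the pad
- toothed_bar (a joint): how far the bar is drawn back, m: 0 fully in, 0.055 stop; starts at 0.008 to 0.020. Bar 15 mm wide, 25 to 37 mm above the bench, saw teeth 4.5 mm high at 7 mm pitch on top; 1.5 N of friction. Pawl down: it can be pushed in, clicking, but drawn back no more than one tooth. The pad meets a mount that is home at 0.032, so draw it well beyond 0.034 to let the mount in
- bar_knob (a point): centre of the black upright knob (round, 19 mm diameter, 28 mm high, 48 to 76 mm above the bench, on a thin neck) on the outer (+y) end of the toothed bar; moves with the bar: 121 mm plus the bar's reading along +y from the clamp's origin
- pressure_pad (a joint): how far the sprung pad on the bar's inner end is pressed back into the bar, m: 0 free, 0.012 bottomed. The round black pad (16 mm diameter, centre 31 mm above the bench) needs 3 N to start and 11.4 N to bottom. On a mount that is home the pawl catches the bar at 0.0285 (pad pressed back by about 4 mm), so press it back 6 mm or more while pushing; bottomed is fine too
- pawl (a joint): pawl angle, rad: 0 down in a tooth gap, about 0.1 on a tooth's crest; it lifts up and over towards the clamp's +y, balances at about 1.65 and rests on its stop at 2.4 by its own weight. No spring: let go below 1.5 it falls back on the teeth
- pawl_pivot (a point): the pawl's hinge pin, 55 mm above the bench, 51 mm along +y from the clamp's origin; the hinge axis is the clamp's x axis
- pawl_roll (a point): centre of the ribbed roll at the pawl's free end, by which it is lifted: 15 mm long along the clamp's x, 10 mm diameter, 48.8 mm from the hinge axis. Pawl down: 48 mm on the -y side of the hinge, 9 mm above it (64 mm above the bench), nothing beside it above 42 mm. Pinched on its two ends (fingers closing along the clamp's x) it turns between the fingers
- tall_mount_center (a point): centre of the tall specimen mount to be clamped: black disc 30 mm diameter, 18 mm high, standing on the bench (centre 9 mm up), z up, 30 g
- low_mount_center (a point): centre of the other, low specimen mount: cream disc 30 mm diameter, 14 mm high; leave it alone
- loupe: stand loupe, black and white round barrel 40 mm diameter, 43 mm high, origin at its underside; leave it alone
- vial: sample vial, 23 mm diameter, 48 mm high, origin at its underside; leave it alone

How it is judged:
By the outcome, as a careful person would: the job done as asked, in the order asked, and still so for the second after the job is handed in, with the robot touching nothing.
It also fails if it takes over 72 s, if anything falls off the work surface, if the arm or the gripper's body presses on something with over 40 N, if the wrist force passes 120 N, or if a joint passes its speed limit or range.

## Working session

There is one attempt and no reset: what is moved stays moved. The work goes in short steps, Python scripts to look and compute and a tool call to move; the robot and the scene stay as the last step left them, time stands still between calls to the robot, and variables do not carry over. Pictures are saved under pics/ and viewed, and the job is handed in when it is done.

Besides the shell and the picture viewer there is one more tool, called after "Call:" as name(argument=value, ...), one argument or row to a line, values as JSON. apply_moves: Moves the arm, as the interface text tells. Its arguments: {"type":"object","properties":{"motion":{"type":"string"},"squeeze":{"type":"number"}},"required":["motion"]}

```bash
ls; mkdir -p pics
python3 - <<'E'
from rig import r, grab_frame, spotter
import cv2
s=r.sense(); print(s)
for c in ["scene","top","wrist"]:
    f=grab_frame(c); cv2.imwrite(f"pics/{c}0.png",f["img"][:,:,::-1])
    print(c,f["fx"],f["cx"],f["cy"],f["R"],f["t"])
    for q in ["ratchet_clamp","rest","bar_knob","pawl_pivot","pawl_roll","tall_mount_center","low_mount_center","loupe","vial"]:
        try: print(q,[(x["point"],x["conf"]) for x in spotter.place_of(q,c)][:2])
        except Exception as e: print(q,e)
E
```

```text
pics
{'clock': 0.0, 'qpos': array([ 1.28959712e+00,  3.53659064e-01,  1.63412720e+00,  1.56221582e-05,
        1.15516740e+00, -2.42672488e-03]), 'qvel': array([ 4.50921788e-05,  1.63039370e-04,  7.68440593e-05,  7.30156626e-04,
       -3.40752489e-04, -7.81683666e-04]), 'joint_efforts': array([-1.80972864e-03, -6.05269074e+01, -3.42062330e+01, -2.34484205e-04,
        9.73709277e-03,  7.88036303e-08]), 'eef_pos': array([171.93596217, 600.65057458, 403.95765315]), 'tcp_rot': array([-3.14023168e+00, -1.75862837e-05,  2.86281384e+00]), 'contact_force': array([ 0.94843531, -0.64287968,  0.89550109]), 'wrist_torque': array([ 0.0274989 ,  0.03802308, -0.06080606]), 'opening': 0.9976332317406355}
scene 499.48507975461126 256.52224703788175 187.3299654712214 [[ 0.90543787 -0.42423753  0.01430981]
 [-0.23095612 -0.52064754 -0.82194003]
 [ 0.35614818  0.74091069 -0.56939425]] [-495.20195735  181.75445781  738.91734529]
ratchet_clamp [([562.4, 125.9, -0.8], 0.84)]
rest [([545.5, 55.9, 22.1], 0.85)]
bar_knob [([609.5, 252.3, 61.7], 0.79)]
pawl_pivot [([585.6, 175.4, 56.5], 0.8)]
pawl_roll [([56
[... 724 characters left out ...]
], 0.49), ([568.1, 126.1, 0.3], 0.38)]
tall_mount_center [([448.6, -184.0, 9.6], 0.72), ([709.4, 160.4, -3.5], 0.44)]
low_mount_center [([609.5, -164.8, 3.9], 0.51)]
loupe [([390.9, 25.4, 0.7], 0.64)]
vial [([710.3, 157.9, -3.1], 0.42)]
wrist 297.3186396354542 253.6683595962938 194.8338122857443 [[ 2.75987261e-01  9.61160964e-01  7.95167933e-04]
 [ 9.16666570e-01 -2.63459783e-01  3.00518456e-01]
 [ 2.89056103e-01 -8.22103617e-02 -9.53775668e-01]] [-625.50867265  -38.29956053  380.14464267]
ratchet_clamp []
rest []
bar_knob [([451.0, -179.8, 10.4], 0.19)]
pawl_pivot []
pawl_roll []
tall_mount_center [([445.4, -181.4, 8.4], 0.46)]
low_mount_center []
loupe [([390.3, 19.7, -3.3], 0.61)]
vial []
```

View pics/scene0.png

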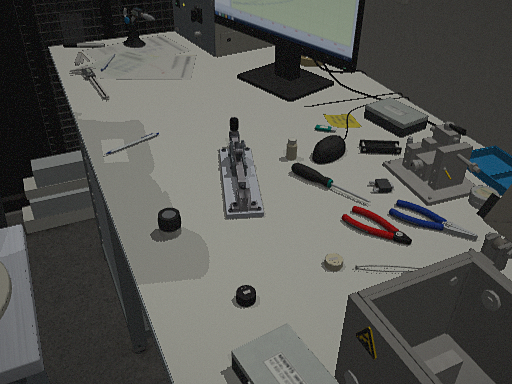

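View pics/top0.png

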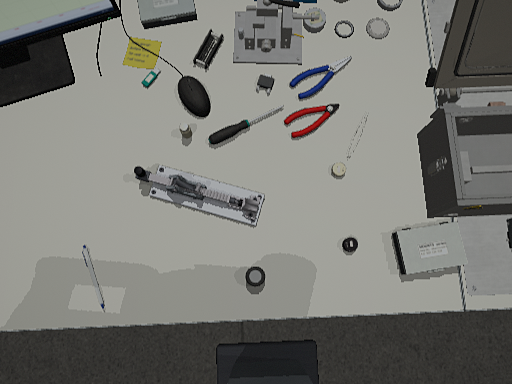

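View pics/wrist0.png

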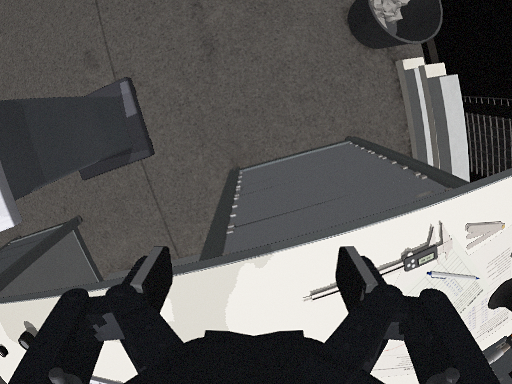

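```bash
cat > h.py <<'E'
import numpy as np, cv2
from rig import r, grab_frame, spotter
def proj(f,X):
    X=np.atleast_2d(X); c=X@np.array(f["R"]).T+np.array(f["t"])
    return np.c_[f["fx"]*c[:,0]/c[:,2]+f["cx"], f["fy"]*c[:,1]/c[:,2]+f["cy"]]
def W(o,th,P):
    P=np.atleast_2d(P).astype(float); c,s=np.cos(th),np.sin(th)
    return np.c_[o[0]+c*P[:,0]-s*P[:,1], o[1]+s*P[:,0]+c*P[:,1], P[:,2]]
def overlay(f,lines,path,box,k):
    x0,y0,x1,y1=box
    im=cv2.resize(f["img"][y0:y1,x0:x1,::-1],None,fx=k,fy=k,interpolation=cv2.INTER_CUBIC)
    im=cv2.convertScaleAbs(im,alpha=1.5)
    for L,col in lines:
        p=((proj(f,L)-[x0-.5,y0-.5])*k).astype(int)
        cv2.polylines(im,[p.reshape(-1,1,2)],False,col,1)
    cv2.imwrite(path,im)
def clamp_lines(o,th,b,phi=0):
    L=[]
    A=lambda P,c:L.append((W(o,th,P),c))
    for z in(12,): A([[-35,-128,z],[35,-128,z],[35,112,z],[-35,112,z],[-35,-128,z]],(0,255,0))
    for z in(76,48):
        t=np.linspace(0,6.3,30); A(np.c_[9.5*np.cos(t),121+b+9.5*np.sin(t),0*t+z],(0,0,255))
    for x in(-14.5,14.5): A([[x,-4,0],[x,-4,40],[x,76,40],[x,76,0]],(255,255,0))
    a=2.957-phi; y,z=51+48.8*np.cos(a),55+48.8*np.sin(a)
    A([[-7.5,y,z],[7.5,y,z]],(255,0,255)); A([[0,51,55],[0,y,z]],(255,0,255))
    return L
def circ(c,rad,z,col):
    t=np.linspace(0,6.3,40); return (np.c_[c[0]+rad*np.cos(t),c[1]+rad*np.sin(t),0*t+z],col)
E
python3 - <<'E'
from h import *
o=(564,125);th=-.325
m=(447.5,-181)
for c,bx,k,bm in[("scene",(205,105,275,225),5,(225,275,265,315)),("top",(125,150,275,235),5,(330,225,370,265))]:
    f=grab_frame(c)
    overlay(f,clamp_lines(o,th,15),f"pics/ov_{c}.png",bx,k)
    overlay(f,[circ(m,15,0,(0,255,0)),circ(m,15,18,(0,0,255))],f"pics/ovm_{c}.png",bm,10)
E
```

```text
(no output)
```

View pics/ov_scene.png

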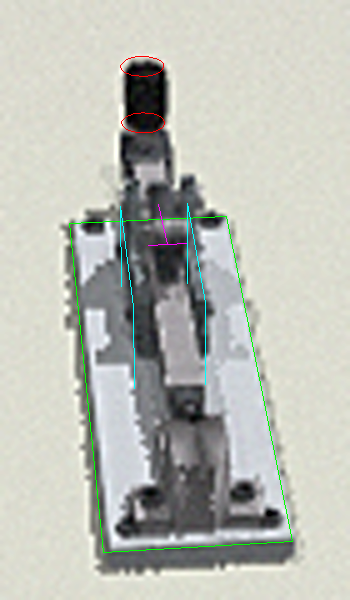

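View pics/ov_top.png

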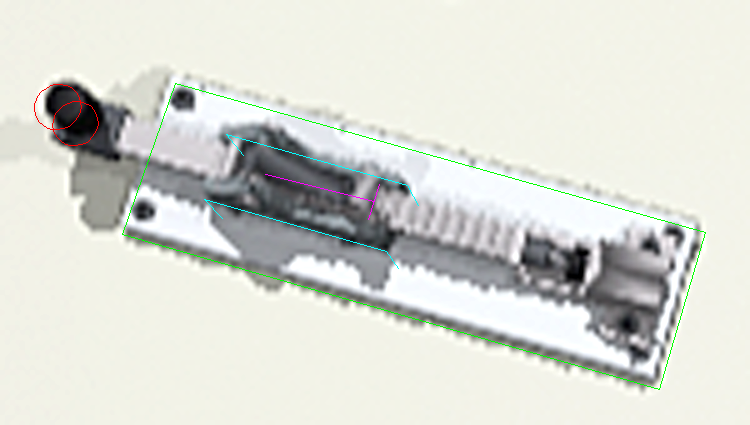

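View pics/ovm_scene.png

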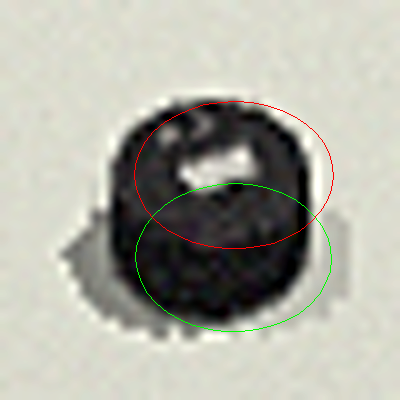

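View pics/ovm_top.png

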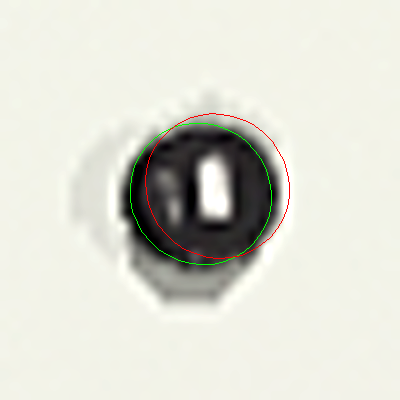

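```bash
cat >> h.py <<'E'
O=np.array([565.,125.3]);TH=-.325;YAW=1.246
def cl(x,y,z): return W(O,TH,[[x,y,z]])[0]
def mv(p,grasp_off=155,yaw=YAW):
    """tool-axis shift fractions to bring grasp point to p; uses measured pose"""
    s=r.sense(); e=np.array(s["eef_pos"]); ps=s["tcp_rot"][2]
    d=np.array([p[0],p[1],p[2]+grasp_off])-e
    c,sn=np.cos(ps),np.sin(ps)
    dy=(ps-yaw+np.pi)%(2*np.pi)-np.pi
    print("move x %.4f y %.4f z %.4f twist %.4f"%((c*d[0]+sn*d[1])/1e3,(sn*d[0]-c*d[1])/1e3,-d[2]/1e3,dy/np.pi), "F",np.round(s["contact_force"],1),"op %.3f"%s["opening"],"t %.2f"%s["clock"])
E
python3 -c "
from h import *
mv(cl(0,3,140))"
```

```text
move x -0.5088 y -0.3461 z 0.1097 twist 0.5146 F [ 0.4  0.3 -0.2] op 0.999 t 1.60
```

Call:
apply_moves(
  motion="0 -0.509 -0.346 0.05 0.515;0 -0.509 -0.346 0.05 0.515;0 -0.509 -0.346 0.05 0.515;0 -0.509 -0.346 0.05 0.515;0 -0.509 -0.346 0.05 0.515;0 -0.509 -0.346 0.05 0.515;0 -0.509 -0.346 0.05 0.515;0 -0.509 -0.346 0.05 0.515;0 -0.509 -0.346 0.05 0.515;0 -0.509 -0.346 0.05 0.515;0 -0.509 -0.346 0.11 0.515;0 -0.509 -0.346 0.11 0.515;0 -0.509 -0.346 0.11 0.515;0 -0.509 -0.346 0.11 0.515;0 -0.509 -0.346 0.11 0.515;0 -0.509 -0.346 0.11 0.515;0 -0.509 -0.346 0.11 0.515;0 -0.509 -0.346 0.11 0.515;0 -0.509 -0.346 0.11 0.515;0 -0.509 -0.346 0.11 0.515",
)

```text
clock: 3.27
eef_pos: [565.5, 129.4, 295.4]
tcp_rot: [3.141, -0.001, 1.246]
contact_force: [1.0, -0.2, -0.2]
opening: 0.5
```

```bash
cat >> h.py <<'E'
def fproj(f,X):
    X=np.atleast_2d(X); c=X@np.array(f["R"]).T+np.array(f["t"])
    rr=np.hypot(c[:,0],c[:,1]); th=np.arctan2(rr,c[:,2]); k=f["fx"]*th/np.maximum(rr,1e-9)
    return np.c_[c[:,0]*k+f["cx"],c[:,1]*k+f["cy"]]
def wov(lines,path,k=1.5):
    f=grab_frame("wrist"); im=cv2.resize(f["img"][:,:,::-1],None,fx=k,fy=k)
    im=cv2.convertScaleAbs(im,alpha=1.3)
    for L,col in lines:
        L=np.array(L); L=np.concatenate([np.linspace(a,b,8) for a,b in zip(L[:-1],L[1:])])
        p=(fproj(f,L)*k).astype(int); cv2.polylines(im,[p.reshape(-1,1,2)],False,col,1)
    cv2.imwrite(path,im)
E
python3 - <<'E'
from h import *
s=r.sense();print(s["eef_pos"],s["tcp_rot"],s["opening"],s["qpos"])
wov(clamp_lines(O,TH,15),"pics/w1.png")
for q in ["ratchet_clamp","rest","bar_knob","pawl_pivot","pawl_roll"]: print(q,[(x["point"],x["conf"]) for x in spotter.place_of(q,"wrist")][:2])
mv(cl(0,3,72))
E
```

```text
[565.51146223 129.41152179 295.40309204] [ 3.14110435e+00 -5.65073389e-04  1.24645837e+00] 0.4996082992247295 [2.22313757e-01 4.09938370e-01 1.82382046e+00 2.90569298e-04
 9.07122966e-01 5.46472935e-01]
ratchet_clamp [([564.4, 131.6, 2.6], 0.61)]
rest [([544.0, 49.2, 18.8], 0.89)]
bar_knob [([606.7, 248.0, 61.8], 0.8)]
pawl_pivot [([586.7, 171.9, 55.1], 0.84)]
pawl_roll [([567.0, 130.4, 68.3], 0.73)]
move x -0.0005 y 0.0002 z 0.0680 twist -0.0001 F [ 0.5 -0.  -0.2] op 0.504 t 3.57
```

View pics/w1.png

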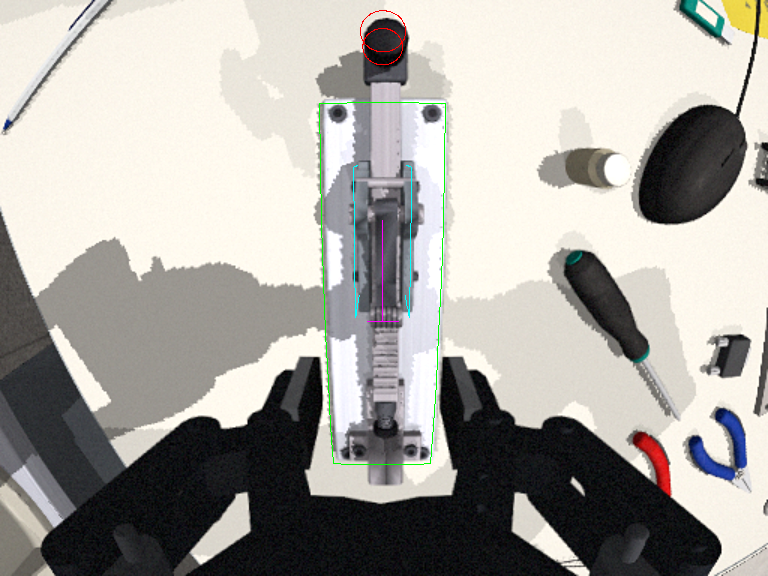

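Call:
apply_moves(
  motion="0 0.001 0.001 0.02 0;0 0.001 0.001 0.04 0;0 0.001 0.001 0.055 0;0 0.001 0.001 0.068 0;0 0.001 0.001 0.068 0;-0.3 0.001 0.001 0.068 0;-0.4 0.001 0.001 0.068 0;-0.5 0.001 0.001 0.068 0;-0.6 0.001 0.001 0.068 0;-0.7 0.001 0.001 0.068 0;-0.8 0.001 0.001 0.068 0;-0.8 0.001 0.001 0.068 0;-0.8 0.001 0.001 0.068 0",
  squeeze=20,
)

```text
clock: 4.65
eef_pos: [567.8, 128.8, 227.3]
tcp_rot: [3.14, -0.001, 1.245]
contact_force: [0.9, -0.8, 5.3]
opening: 0.165
```

Run:
```python
from h import *
wov(clamp_lines(O,TH,15),"pics/w2.png")
mv(cl(0,3,72))
```

```text
move x -0.0012 y -0.0016 z 0.0003 twist -0.0004 F [ 1.3 -0.9  6.5] op 0.164 t 4.70
```

View pics/w2.png

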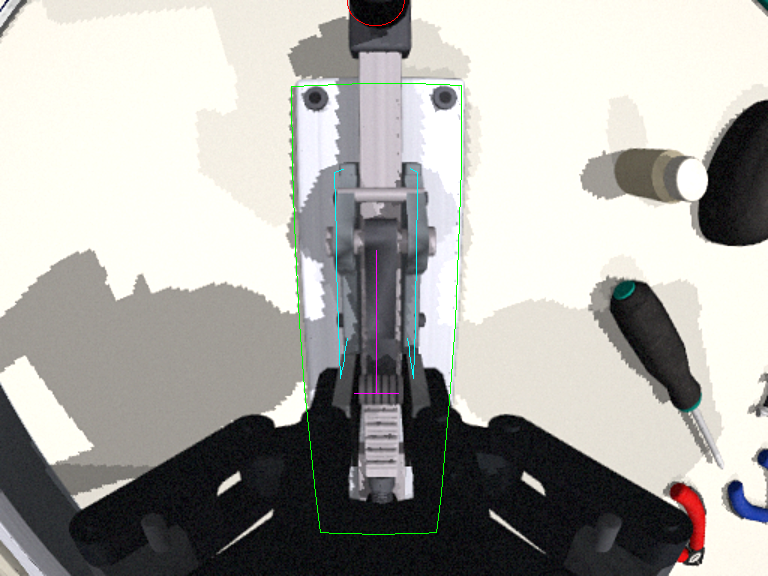

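```bash
python3 -c "
import numpy as np
p=lambda f:48.8*np.array([np.cos(2.957-f),np.sin(2.957-f)])
print(';'.join('-0.8 %.3f 0 %.3f 0'%tuple((p(f)-p(0))*[1e-3,-1e-3]) for f in np.arange(.15,2.26,.15)))"
```

```text
-0.8 0.002 0 -0.007 0;-0.8 0.005 0 -0.014 0;-0.8 0.009 0 -0.020 0;-0.8 0.013 0 -0.026 0;-0.8 0.019 0 -0.030 0;-0.8 0.025 0 -0.034 0;-0.8 0.032 0 -0.037 0;-0.8 0.039 0 -0.039 0;-0.8 0.046 0 -0.040 0;-0.8 0.054 0 -0.040 0;-0.8 0.061 0 -0.038 0;-0.8 0.068 0 -0.036 0;-0.8 0.074 0 -0.032 0;-0.8 0.080 0 -0.028 0;-0.8 0.085 0 -0.023 0
```

Call:
apply_moves(
  motion="-0.8 0.002 0 -0.007 0;-0.8 0.005 0 -0.014 0;-0.8 0.009 0 -0.020 0;-0.8 0.013 0 -0.026 0;-0.8 0.019 0 -0.030 0;-0.8 0.025 0 -0.034 0;-0.8 0.025 0 -0.034 0",
)

```text
clock: 5.28
eef_pos: [575.9, 153.4, 261.6]
tcp_rot: [3.141, -0.0, 1.246]
contact_force: [3.1, -3.4, 1.7]
opening: 0.164
```

```bash
sed -i 's/^O=.*;TH/O=np.array([565.8,125.0]);TH/' h.py
python3 - <<'E'
from h import *
wov(clamp_lines(O,TH,13,.9),"pics/w3.png")
mv(cl(0,26,106))
E
```

```text
move x -0.0036 y -0.0005 z 0.0003 twist -0.0000 F [ 3.1 -4.1  2.1] op 0.167 t 5.33
```

View pics/w3.png

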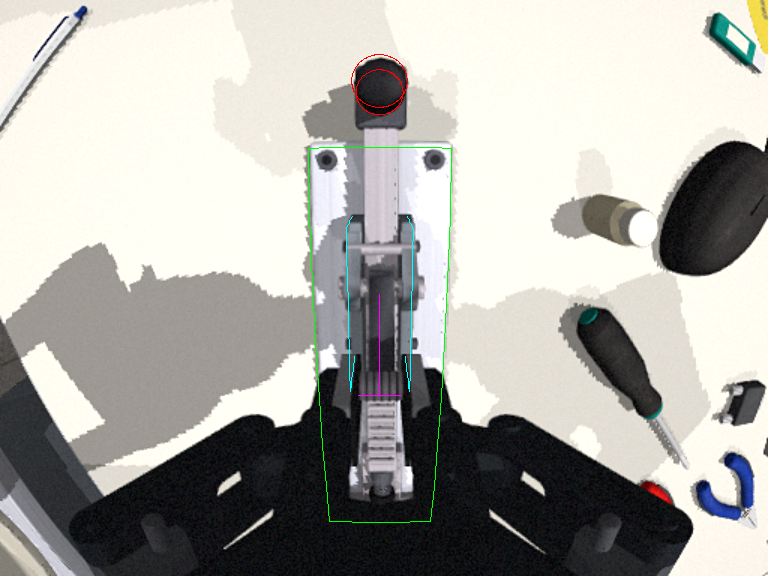

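Call:
apply_moves(
  motion="-0.8 0.007 0 -0.003 0;-0.8 0.014 0 -0.005 0;-0.8 0.021 0 -0.006 0;-0.8 0.029 0 -0.006 0;-0.8 0.036 0 -0.004 0;-0.8 0.043 0 -0.002 0;-0.8 0.049 0 0.002 0;-0.8 0.055 0 0.006 0;-0.8 0.06 0 0.011 0;-0.8 0.06 0 0.011 0",
)

```text
clock: 6.17
eef_pos: [595.1, 210.6, 249.4]
tcp_rot: [3.141, -0.002, 1.245]
contact_force: [3.7, 2.3, 4.7]
opening: 0.168
```

Run:
```python
from h import *
wov(clamp_lines(O,TH,13,2.25),"pics/w4.png")
mv(cl(0,89,95))
```

```text
move x -0.0012 y -0.0005 z -0.0003 twist -0.0003 F [3.8 1.8 4.7] op 0.165 t 6.22
```

View pics/w4.png

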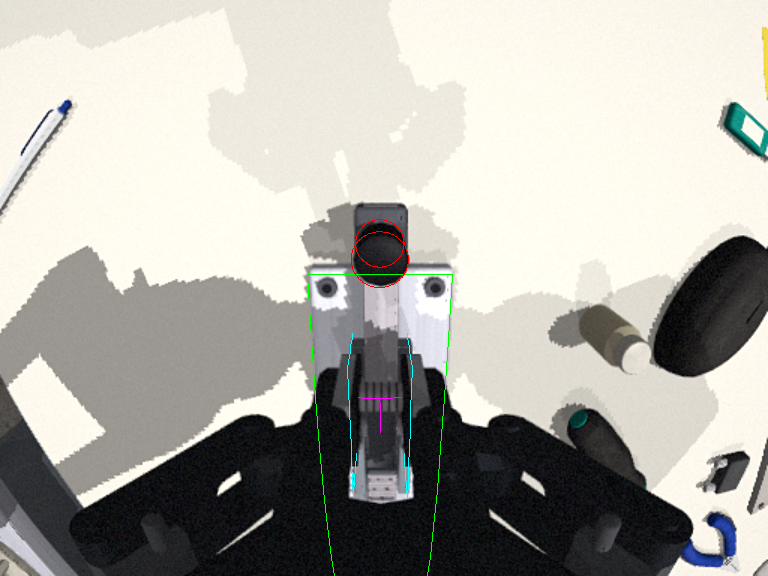

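Call:
apply_moves(
  motion="-0.5 0 0 0 0;-0.3 0 0 0 0;0 0 0 0 0;0 0 0 0 0;0 0 0 -0.02 0;0 0 0 -0.05 0;0 0 0 -0.07 0;0 0.02 0 -0.07 0;0 0.045 0 -0.07 0;0 0.045 0 -0.07 0;0 0.045 0 -0.07 0",
)

```text
clock: 7.13
eef_pos: [608.8, 252.5, 319.4]
tcp_rot: [-3.141, 0.0, 1.246]
contact_force: [0.2, 0.6, -0.0]
opening: 0.501
```

Run:
```python
from h import *
wov(clamp_lines(O,TH,13,2.4),"pics/w5.png")
print(spotter.place_of("bar_knob","wrist")[:1],spotter.place_of("pawl_roll","wrist")[:1])
mv(cl(0,134,68))
```

```text
[{'point': [606.6, 251.9, 58.2], 'conf': 0.96}] [{'point': [594.9, 219.9, 84.2], 'conf': 0.88}]
move x 0.0008 y -0.0002 z 0.0961 twist -0.0004 F [ 0.2  0.6 -0.2] op 0.504 t 7.28
```

View pics/w5.png

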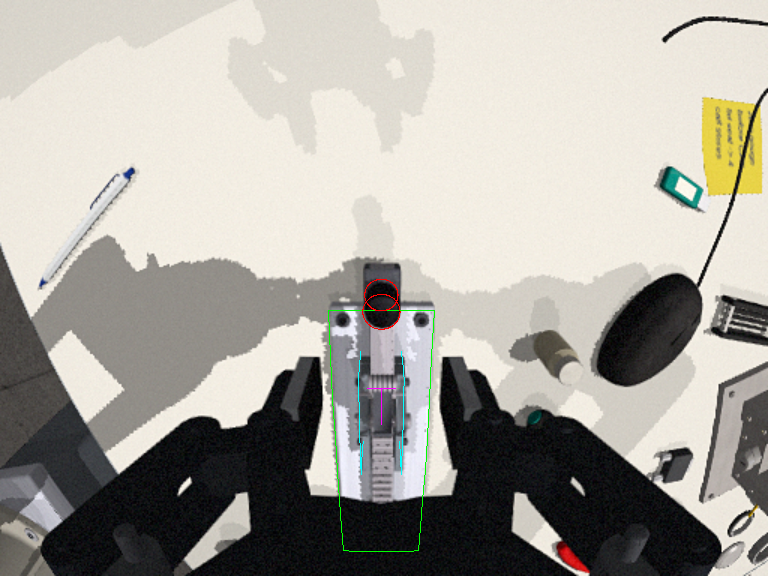

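Call:
apply_moves(
  motion="0 0.001 0 0.03 0;0 0.001 0 0.06 0;0 0.001 0 0.08 0;0 0.001 0 0.096 0;0 0.001 0 0.096 0;-0.3 0.001 0 0.096 0;-0.5 0.001 0 0.096 0;-0.6 0.001 0 0.096 0;-0.7 0.001 0 0.096 0;-0.7 0.001 0 0.096 0;-0.7 0.001 0 0.096 0",
  squeeze=25,
)

```text
clock: 8.2
eef_pos: [609.5, 253.1, 224.9]
tcp_rot: [3.141, -0.001, 1.245]
contact_force: [-3.2, -0.2, 5.7]
opening: 0.211
```

Run:
```python
from h import *
wov(clamp_lines(O,TH,13,2.4),"pics/w6.png")
mv(cl(0,134,68))
```

```text
move x -0.0013 y -0.0006 z 0.0019 twist -0.0003 F [-4.   0.   6.6] op 0.213 t 8.25
```

View pics/w6.png

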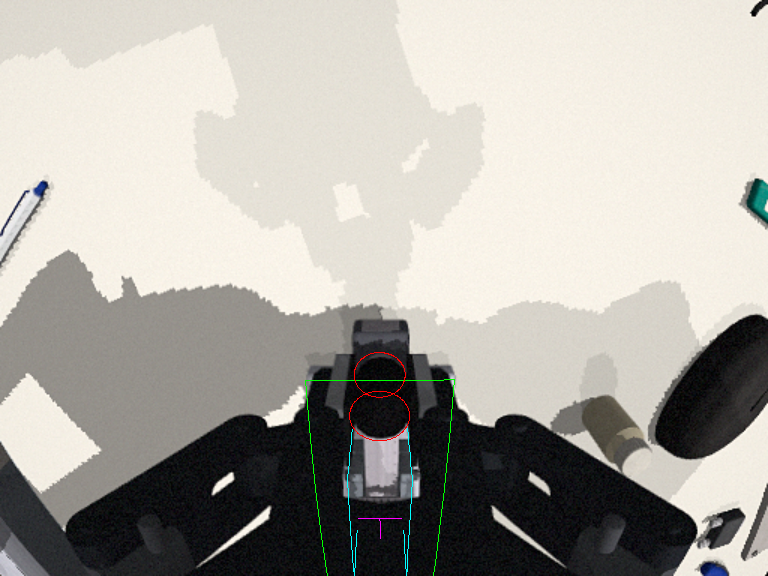

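Call:
apply_moves(
  motion="-0.7 0.005 0 0 0;-0.7 0.01 0 0 0;-0.7 0.015 0 0 0;-0.7 0.02 0 0 0;-0.7 0.025 0 0 0;-0.7 0.03 0 0 0;-0.7 0.034 0 0 0;-0.7 0.037 0 0 0;-0.7 0.037 0 0 0;-0.7 0.037 0 0 0",
)

```text
clock: 9.08
eef_pos: [621.5, 288.8, 224.9]
tcp_rot: [3.141, -0.002, 1.245]
contact_force: [-3.6, 2.1, 5.1]
opening: 0.212
```

Run:
```python
from h import *
mv(cl(0,171,68))
f=grab_frame("top");overlay(f,clamp_lines(O,TH,50,2.4),"pics/t7.png",(105,145,275,235),4.5)
```

```text
move x -0.0020 y -0.0004 z 0.0019 twist -0.0003 F [-3.6  2.1  5.1] op 0.212 t 9.08
```

View pics/t7.png

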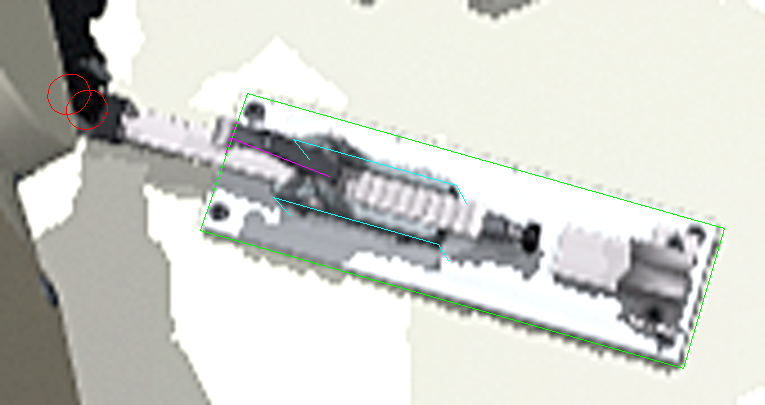

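Call:
apply_moves(
  motion="-0.4 0 0 0 0;-0.2 0 0 0 0;0 0 0 0 0;0 0 0 0 0;0 0 0 -0.03 0;0 0 0 -0.06 0;0 0 0 -0.09 0;0 0 0 -0.12 0;0 0 0 -0.12 0",
)

```text
clock: 9.88
eef_pos: [623.0, 288.6, 350.5]
tcp_rot: [3.135, -0.006, 1.245]
contact_force: [1.5, 0.8, 0.6]
opening: 0.501
```

Run:
```python
from h import *
mv([446,-178,150])
```

```text
move x -0.4987 y -0.0182 z 0.0455 twist -0.0004 F [1.5 0.8 0.6] op 0.501 t 9.88
```

Call:
apply_moves(
  motion="0 -0.499 -0.018 0 0;0 -0.499 -0.018 0 0;0 -0.499 -0.018 0 0;0 -0.499 -0.018 0 0;0 -0.499 -0.018 0 0;0 -0.499 -0.018 0 0;0 -0.499 -0.018 0 0;0 -0.499 -0.018 0 0;0 -0.499 -0.018 0 0;0.4 -0.499 -0.018 0.02 0;0.4 -0.499 -0.018 0.045 0;0.4 -0.499 -0.018 0.045 0;0.4 -0.499 -0.018 0.045 0;0.4 -0.499 -0.018 0.045 0;0.4 -0.499 -0.018 0.045 0;0.4 -0.499 -0.018 0.045 0",
)

```text
clock: 11.22
eef_pos: [445.0, -178.4, 299.1]
tcp_rot: [3.141, -0.0, 1.245]
contact_force: [0.4, 0.1, 0.4]
opening: 0.698
```

Run:
```python
from h import *
m=(446,-178)
wov([circ(m,15,0,(0,255,0)),circ(m,15,18,(0,0,255))],"pics/w8.png")
for c in("wrist","top","scene"): print(c,[(x["point"],x["conf"]) for x in spotter.place_of("tall_mount_center",c)][:2])
mv([446,-178,19])
```

```text
wrist [([447.6, -177.5, 10.8], 0.63)]
top [([449.7, -181.2, 10.6], 0.7)]
scene [([444.3, -179.0, 13.0], 0.55)]
move x 0.0004 y 0.0009 z 0.1252 twist 0.0002 F [-0.2 -1.3  0.2] op 0.699 t 11.42
```

View pics/w8.png

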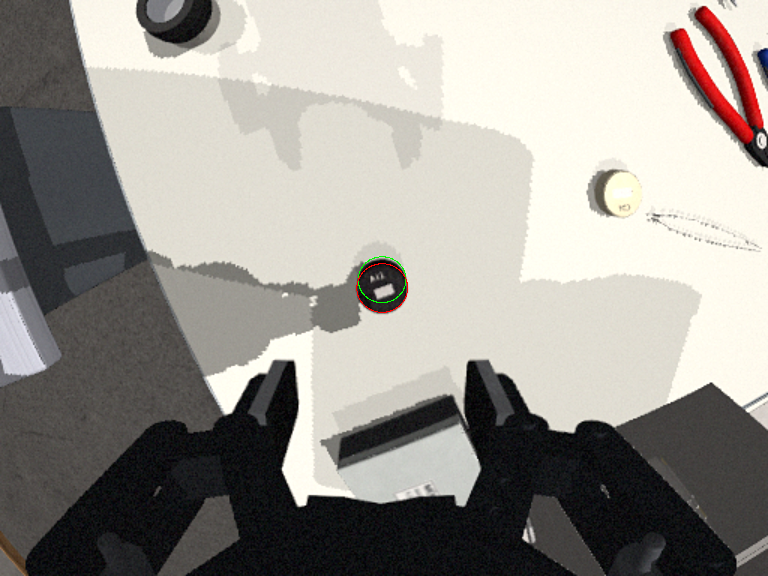

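Call:
apply_moves(
  motion="0.4 0 0.001 0.03 0;0.4 0 0.001 0.06 0;0.4 0 0.001 0.09 0;0.4 0 0.001 0.11 0;0.4 0 0.001 0.124 0;0.4 0 0.001 0.124 0;0.2 0 0.001 0.124 0;0 0 0.001 0.124 0;-0.2 0 0.001 0.124 0;-0.4 0 0.001 0.124 0;-0.45 0 0.001 0.124 0;-0.45 0 0.001 0.124 0;-0.45 0 0.001 0.124 0;-0.45 0 0.001 0.124 0",
  squeeze=25,
)

```text
clock: 12.58
eef_pos: [445.9, -179.5, 176.0]
tcp_rot: [3.139, -0.0, 1.245]
contact_force: [0.5, 1.4, 4.8]
opening: 0.344
```

Run:
```python
from h import *
wov([],"pics/w9.png")
mv([446,-178,20])
```

```text
move x 0.0014 y -0.0004 z 0.0010 twist -0.0004 F [0.1 2.3 5.8] op 0.344 t 12.63
```

View pics/w9.png

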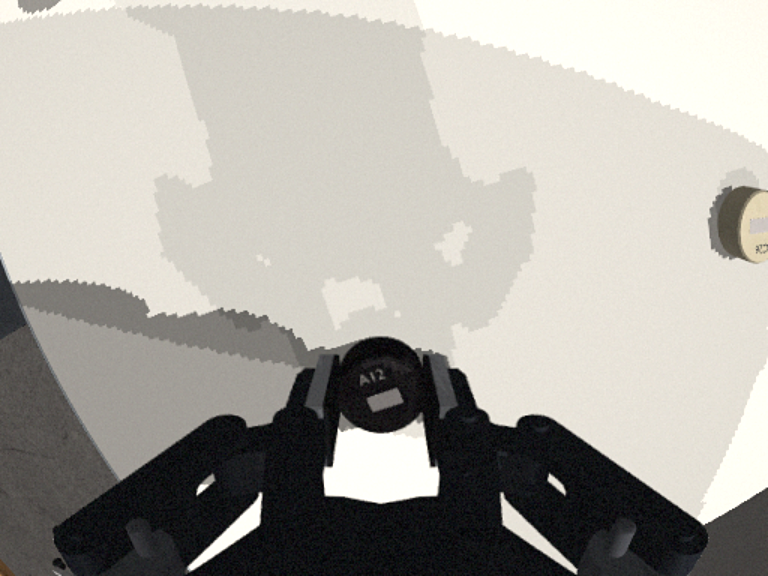

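Call:
apply_moves(
  motion="-0.45 0 0 -0.02 0;-0.45 0 0 -0.05 0;-0.45 0 0 -0.08 0;-0.45 0 0 -0.11 0;-0.45 0 0 -0.11 0",
)

```text
clock: 13.05
eef_pos: [447.1, -180.1, 290.5]
tcp_rot: [3.132, 0.001, 1.245]
contact_force: [1.5, -1.1, -0.4]
opening: 0.34
```

Run:
```python
from h import *
mv(cl(0,-77,110))
```

```text
move x 0.2500 y 0.0148 z 0.0255 twist -0.0004 F [ 1.5 -1.1 -0.4] op 0.340 t 13.05
```

Call:
apply_moves(
  motion="-0.45 0.03 0.015 0 0;-0.45 0.06 0.015 0 0;-0.45 0.09 0.015 0 0;-0.45 0.12 0.015 0 0;-0.45 0.15 0.015 0 0;-0.45 0.18 0.015 0 0;-0.45 0.21 0.015 0 0;-0.45 0.235 0.015 0 0;-0.45 0.25 0.015 0.01 0;-0.45 0.25 0.015 0.026 0;-0.45 0.25 0.015 0.026 0;-0.45 0.25 0.015 0.026 0;-0.45 0.25 0.015 0.026 0",
)

```text
clock: 14.13
eef_pos: [539.5, 52.3, 259.2]
tcp_rot: [3.141, 0.0, 1.244]
contact_force: [0.1, 0.7, -0.8]
opening: 0.342
```

Run:
```python
from h import *
m=cl(0,-75.6,0)
wov(clamp_lines(O,TH,50,2.4)+[circ(m,15,90,(0,255,0)),circ(m,15,108,(0,0,255))],"pics/w10.png")
f=grab_frame("top");overlay(f,clamp_lines(O,TH,50,2.4)+[circ(m,15,90,(0,255,0)),circ(m,15,108,(0,0,255))],"pics/t10.png",(105,145,275,235),4.5)
mv(cl(0,-77,44))
```

```text
move x 0.0003 y 0.0014 z 0.0605 twist -0.0006 F [ 0.5  0.1 -0.4] op 0.344 t 14.23
```

View pics/w10.png

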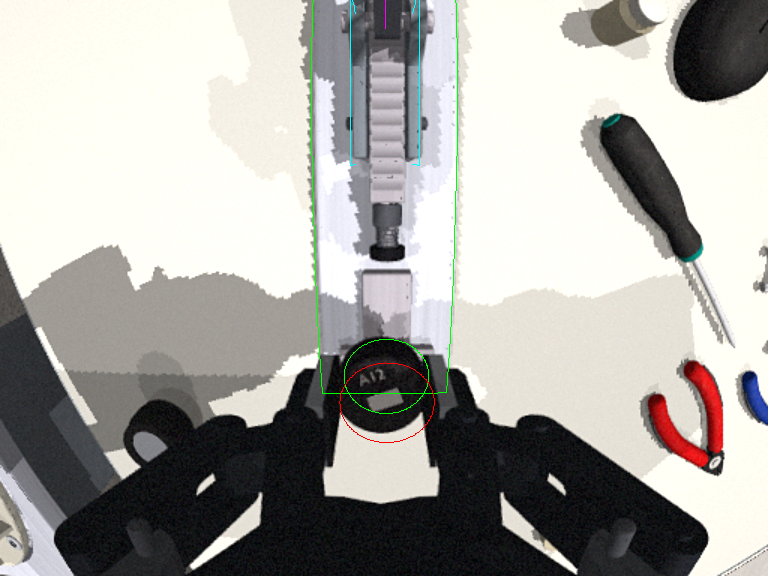

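View pics/t10.png

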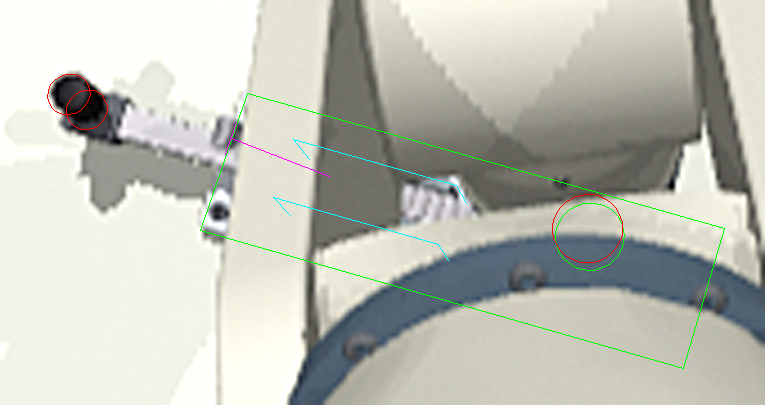

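Call:
apply_moves(
  motion="-0.45 0 0.0015 0.015 0;-0.45 0 0.0015 0.03 0;-0.45 0 0.0015 0.042 0;-0.45 0 0.0015 0.05 0;-0.45 0 0.0015 0.056 0;-0.45 0 0.0015 0.056 0;-0.45 0 0.0015 0.056 0",
)

```text
clock: 14.82
eef_pos: [541.4, 52.3, 202.7]
tcp_rot: [3.141, -0.0, 1.245]
contact_force: [2.6, 2.6, -3.0]
opening: 0.343
```

Run:
```python
from h import *
m=cl(0,-75.6,0)
wov(clamp_lines(O,TH,50,2.4)+[circ(m,15,27,(0,255,0)),circ(m,15,45,(0,0,255))],"pics/w11.png")
mv(cl(0,-77,43))
```

```text
move x -0.0003 y -0.0000 z 0.0050 twist -0.0004 F [ 2.4  2.5 -2.5] op 0.346 t 14.87
```

View pics/w11.png

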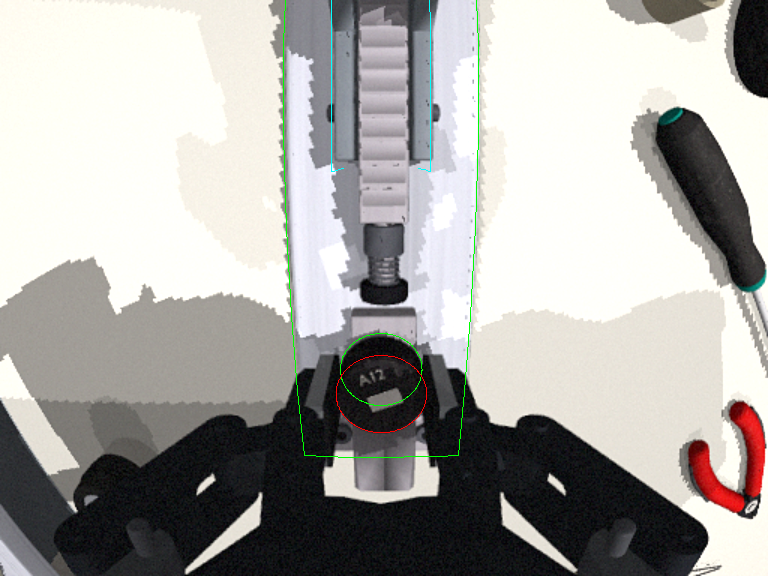

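Call:
apply_moves(
  motion="-0.45 0.003 0 0 0;-0.45 0.003 0 0 0;-0.45 0.003 0 0 0;-0.45 0.003 0 0 0",
)

```text
clock: 15.2
eef_pos: [541.7, 55.0, 202.8]
tcp_rot: [-3.141, 0.0, 1.245]
contact_force: [-0.2, -1.3, -1.1]
opening: 0.342
```

Run:
```python
from h import *
m=cl(0,-75.6,0)
wov(clamp_lines(O,TH,50,2.4),"pics/w12.png")
for i in range(3): mv(cl(0,-77,43)); grab_frame("top")
```

```text
move x -0.0030 y 0.0005 z 0.0048 twist -0.0003 F [-0.6  0.7 -0.3] op 0.340 t 15.25
move x -0.0030 y 0.0004 z 0.0048 twist -0.0003 F [ 0.7 -0.5 -1.4] op 0.343 t 15.30
move x -0.0030 y 0.0004 z 0.0047 twist -0.0004 F [ 0.3  0.7 -0.3] op 0.341 t 15.35
```

View pics/w12.png

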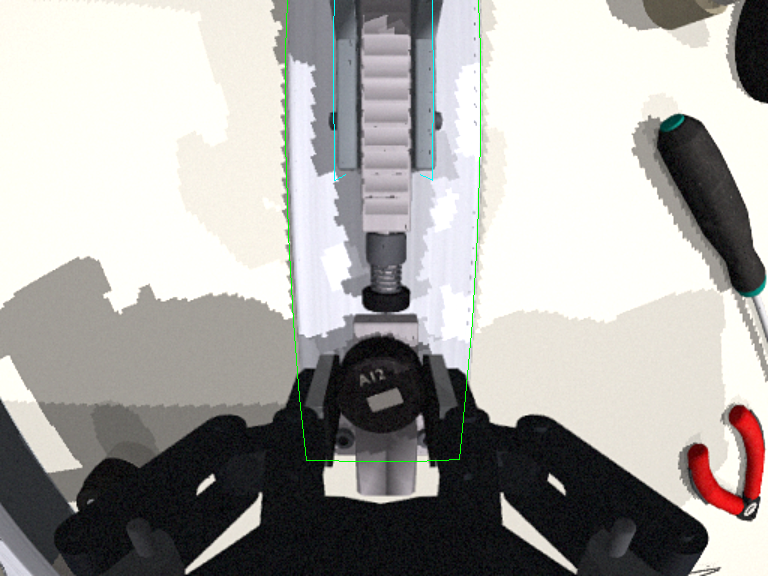

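Call:
apply_moves(
  motion="-0.45 0 0.001 0.002 0;-0.45 0 0.001 0.003 0;-0.45 0 0.001 0.004 0;-0.45 0 0.001 0.004 0;-0.45 0 0.001 0.004 0",
)

```text
clock: 15.82
eef_pos: [542.8, 54.7, 198.5]
tcp_rot: [-3.141, 0.0, 1.245]
contact_force: [0.1, 0.8, -0.4]
opening: 0.341
```

Call:
apply_moves(
  motion="-0.45 0 0 0.001 0;-0.45 0 0 0.001 0;-0.45 0 0 0.001 0",
)

```text
clock: 16.07
eef_pos: [543.0, 54.7, 198.0]
tcp_rot: [3.141, -0.0, 1.245]
contact_force: [-2.4, 0.7, 5.3]
opening: 0.344
```

Call:
apply_moves(
  motion="-0.3 0 0 0 0;-0.25 0 0 0 0;-0.2 0 0 0 0;-0.1 0 0 0 0;0 0 0 0 0;0.2 0 0 0 0;0.3 0 0 0 0;0.3 0 0 0 0;0.3 0 0 -0.02 0;0.3 0 0 -0.05 0;0.3 0 0 -0.08 0;0.3 0 0 -0.11 0;0.3 0 0 -0.11 0",
)

```text
clock: 17.15
eef_pos: [544.8, 54.9, 313.1]
tcp_rot: [3.134, -0.003, 1.245]
contact_force: [0.6, -0.3, 0.8]
opening: 0.653
```

Run:
```python
from h import *
m=cl(0,-73,0)
wov(clamp_lines(O,TH,50,2.4)+[circ(m,15,22,(0,255,0)),circ(m,15,40,(0,0,255))],"pics/w13.png")
mv(cl(0,93,89))
```

```text
move x 0.1664 y -0.0020 z 0.0668 twist -0.0004 F [ 0.5 -0.2 -0.1] op 0.654 t 17.20
```

View pics/w13.png

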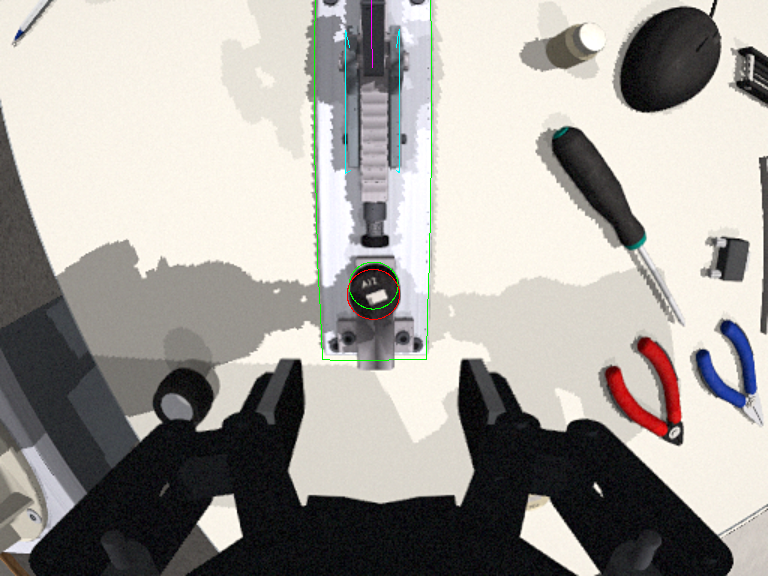

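Call:
apply_moves(
  motion="0 0.04 -0.002 0 0;0 0.08 -0.002 0 0;0 0.12 -0.002 0 0;0 0.15 -0.002 0 0;0 0.168 -0.002 0 0;0 0.168 -0.002 0.02 0;0 0.168 -0.002 0.03 0;0 0.168 -0.002 0.03 0",
)

```text
clock: 17.87
eef_pos: [593.2, 214.0, 273.9]
tcp_rot: [-3.137, 0.004, 1.245]
contact_force: [-0.1, 1.2, -0.6]
opening: 0.498
```

Run:
```python
from h import *
wov(clamp_lines(O+1.7*np.array([.319,.948]),TH,50,2.4),"pics/w14.png")
print(spotter.place_of("pawl_roll","wrist")[:1],spotter.place_of("bar_knob","wrist")[:1],cl(0,94,81))
mv(cl(0,94,89))
```

```text
[{'point': [596.3, 215.2, 81.8], 'conf': 0.7}] [{'point': [618.7, 287.2, 60.2], 'conf': 0.82}] [595.81502587 214.07916828  81.        ]
move x 0.0007 y 0.0010 z 0.0334 twist -0.0006 F [-1.1 -1.3  0.4] op 0.496 t 18.02
```

View pics/w14.png

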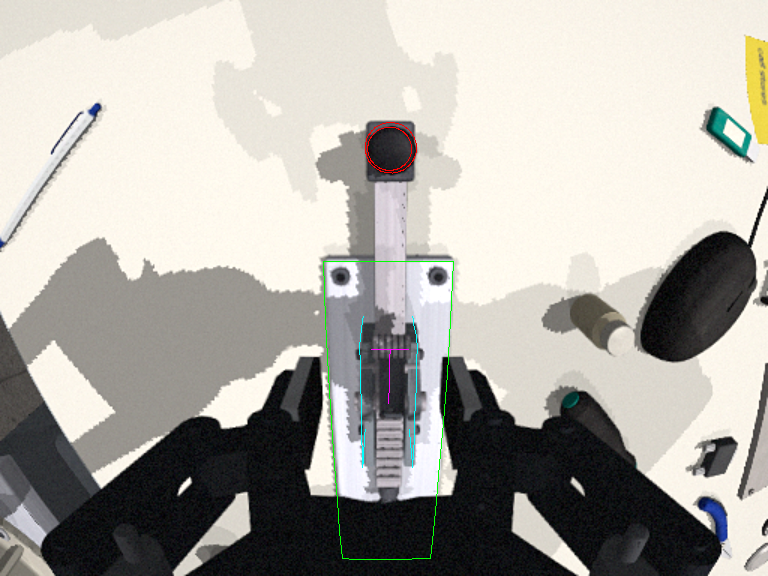

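Call:
apply_moves(
  motion="0 0.001 0.001 0.015 0;0 0.001 0.001 0.025 0;0 0.001 0.001 0.033 0;0 0.001 0.001 0.033 0;-0.3 0.001 0.001 0.033 0;-0.5 0.001 0.001 0.033 0;-0.65 0.001 0.001 0.033 0;-0.75 0.001 0.001 0.033 0;-0.8 0.001 0.001 0.033 0;-0.8 0.001 0.001 0.033 0;-0.8 0.001 0.001 0.033 0",
  squeeze=20,
)

```text
clock: 18.93
eef_pos: [596.5, 215.2, 245.3]
tcp_rot: [3.14, -0.001, 1.245]
contact_force: [3.0, -1.3, 4.5]
opening: 0.165
```

```bash
python3 - <<'E'
from h import *
wov([],"pics/w15.png")
mv(cl(0,94,89))
E
python3 -c "
import numpy as np
p=lambda f:48.8*np.array([np.cos(2.957-f),np.sin(2.957-f)])
print(';'.join('-0.8 %.3f 0 %.3f 0'%tuple((p(f)-p(2.4))*[1e-3,-1e-3]) for f in np.arange(2.25,0.1,-.15)))"
```

```text
move x -0.0012 y -0.0003 z 0.0013 twist -0.0003 F [ 2.5 -1.7  4.6] op 0.163 t 18.98
-0.8 -0.004 0 -0.006 0;-0.8 -0.009 0 -0.011 0;-0.8 -0.015 0 -0.015 0;-0.8 -0.022 0 -0.019 0;-0.8 -0.029 0 -0.021 0;-0.8 -0.036 0 -0.023 0;-0.8 -0.043 0 -0.023 0;-0.8 -0.050 0 -0.022 0;-0.8 -0.058 0 -0.020 0;-0.8 -0.064 0 -0.017 0;-0.8 -0.070 0 -0.013 0;-0.8 -0.076 0 -0.009 0;-0.8 -0.081 0 -0.003 0;-0.8 -0.085 0 0.003 0;-0.8 -0.088 0 0.010 0
```

View pics/w15.png

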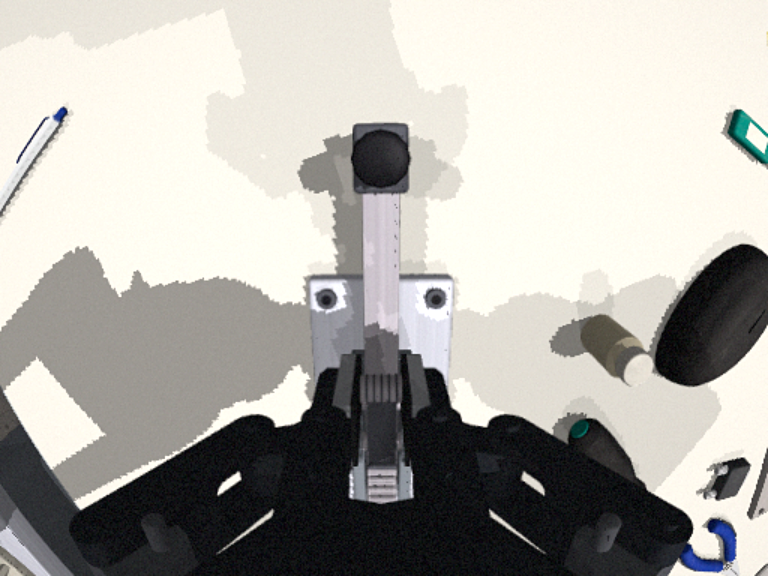

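Call:
apply_moves(
  motion="-0.8 -0.004 0 -0.006 0;-0.8 -0.009 0 -0.011 0;-0.8 -0.015 0 -0.015 0;-0.8 -0.022 0 -0.019 0;-0.8 -0.029 0 -0.021 0;-0.8 -0.036 0 -0.023 0;-0.8 -0.043 0 -0.023 0;-0.8 -0.05 0 -0.022 0;-0.8 -0.058 0 -0.02 0;-0.8 -0.064 0 -0.017 0;-0.8 -0.07 0 -0.013 0;-0.8 -0.076 0 -0.009 0;-0.8 -0.081 0 -0.003 0;-0.8 -0.085 0 0.003 0;-0.8 -0.087 0 0.008 0;-0.8 -0.087 0 0.008 0",
)

```text
clock: 20.32
eef_pos: [568.3, 131.3, 236.3]
tcp_rot: [3.14, 0.001, 1.245]
contact_force: [4.6, -7.6, 4.8]
opening: 0.162
```

Run:
```python
from h import *
wov(clamp_lines(O+1.7*np.array([.319,.948]),TH,50,.15),"pics/w16.png")
mv(cl(0,5,79))
```

```text
move x -0.0019 y -0.0004 z 0.0026 twist -0.0004 F [ 4.4 -7.4  5.6] op 0.161 t 20.37
```

View pics/w16.png

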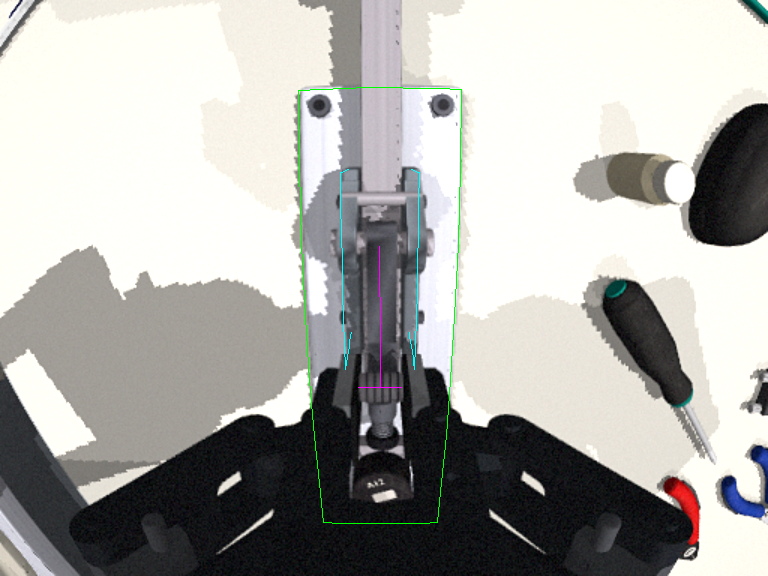

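Call:
apply_moves(
  motion="-0.6 0 0 0 0;-0.3 0 0 0 0;0 0 0 0 0;0 0 0 0 0;0 0 0 -0.02 0;0 0 0 -0.05 0;0 0 0 -0.08 0;0 0.03 0 -0.08 0;0 0.07 0 -0.08 0;0 0.11 0 -0.08 0;0 0.15 0 -0.08 0;0 0.164 0 -0.08 0;0 0.164 0 -0.08 0;0 0.164 0 -0.08 0",
)

```text
clock: 21.53
eef_pos: [620.1, 288.5, 315.9]
tcp_rot: [-3.14, 0.001, 1.247]
contact_force: [-0.3, -0.5, 0.5]
opening: 0.502
```

Run:
```python
from h import *
O2=O+1.7*np.array([.319,.948])
wov(clamp_lines(O2,TH,50,0),"pics/w17.png")
f=grab_frame("scene"); overlay(f,[],"pics/s17.png",(205,105,275,225),5)
mv(W(O2,TH,[[0,171,68]])[0])
```

```text
move x 0.0018 y 0.0003 z 0.0931 twist -0.0004 F [ 1.3  0.3 -0.6] op 0.499 t 21.63
```

View pics/w17.png

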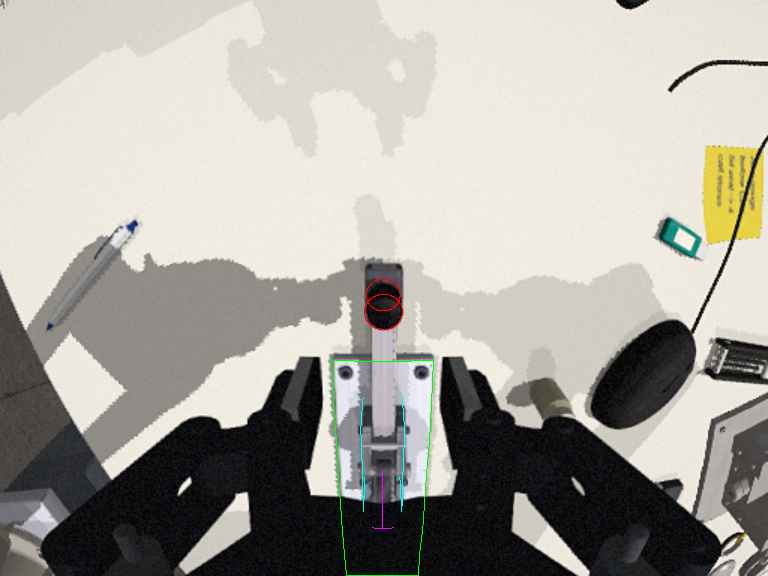

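View pics/s17.png

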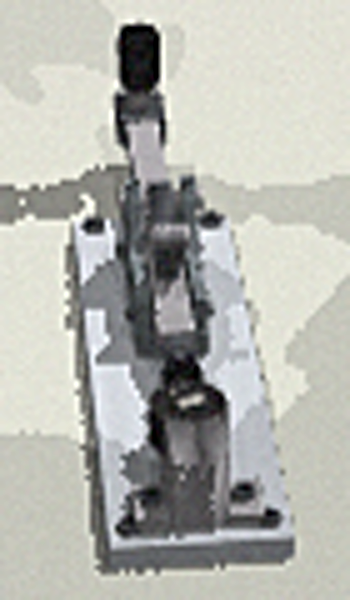

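Call:
apply_moves(
  motion="0 0.002 0 0.03 0;0 0.002 0 0.06 0;0 0.002 0 0.08 0;0 0.002 0 0.093 0;0 0.002 0 0.093 0;-0.3 0.002 0 0.093 0;-0.5 0.002 0 0.093 0;-0.6 0.002 0 0.093 0;-0.7 0.002 0 0.093 0;-0.7 0.002 0 0.093 0;-0.7 0.002 0 0.093 0",
  squeeze=40,
)

```text
clock: 22.55
eef_pos: [621.8, 290.2, 225.4]
tcp_rot: [3.14, -0.001, 1.245]
contact_force: [-1.8, -1.1, 6.5]
opening: 0.209
```

Run:
```python
from h import *
O2=O+1.7*np.array([.319,.948])
wov(clamp_lines(O2,TH,50,0),"pics/w18.png")
mv(W(O2,TH,[[0,171,68]])[0])
```

```text
move x -0.0018 y -0.0003 z 0.0024 twist -0.0003 F [-2.  -0.7  7.5] op 0.206 t 22.60
```

View pics/w18.png

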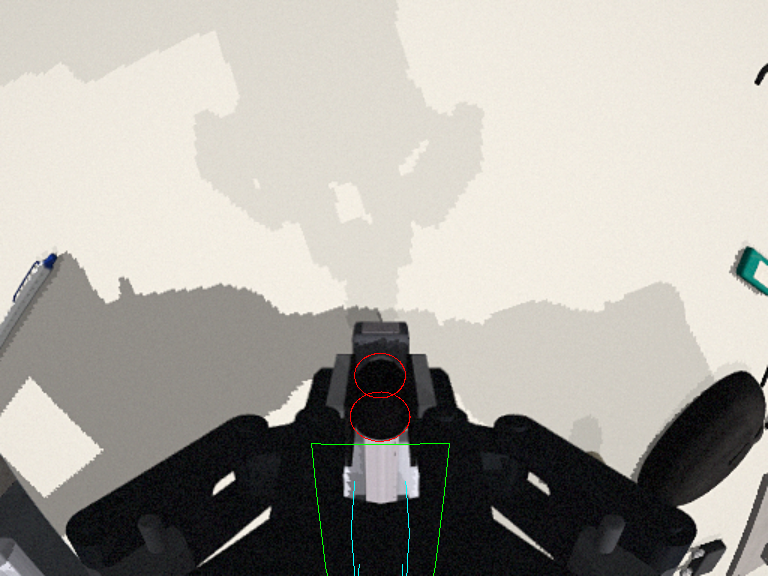

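Call:
apply_moves(
  motion="-0.7 -0.003 0 0 0;-0.7 -0.006 0 0 0;-0.7 -0.009 0 0 0;-0.7 -0.012 0 0 0;-0.7 -0.015 0 0 0;-0.7 -0.016 0 0 0;-0.7 -0.016 0 0 0;-0.7 -0.016 0 0 0",
)

```text
clock: 23.27
eef_pos: [616.8, 275.4, 225.4]
tcp_rot: [3.14, -0.002, 1.245]
contact_force: [-1.8, 0.0, 6.3]
opening: 0.208
```

Call:
apply_moves(
  motion="-0.7 -0.002 0 0 0;-0.7 -0.004 0 0 0;-0.7 -0.005 0 0 0;-0.7 -0.005 0 0 0",
)

```text
clock: 23.6
eef_pos: [615.4, 271.4, 225.5]
tcp_rot: [3.139, -0.004, 1.245]
contact_force: [-0.4, 6.6, 3.7]
opening: 0.208
```

Run:
```python
from h import *
O2=O+1.7*np.array([.319,.948])
f=grab_frame("scene"); overlay(f,[],"pics/s19.png",(205,105,275,225),5)
f=grab_frame("top"); overlay(f,[],"pics/t19.png",(105,145,275,235),4.5)
mv(W(O2,TH,[[0,171,68]])[0])
print(r.sense()["contact_force"]@np.array([.319,.948,0]))
```

```text
move x 0.0181 y -0.0003 z 0.0025 twist -0.0004 F [-0.8  6.7  4.2] op 0.205 t 23.70
6.064611367015502
```

View pics/s19.png

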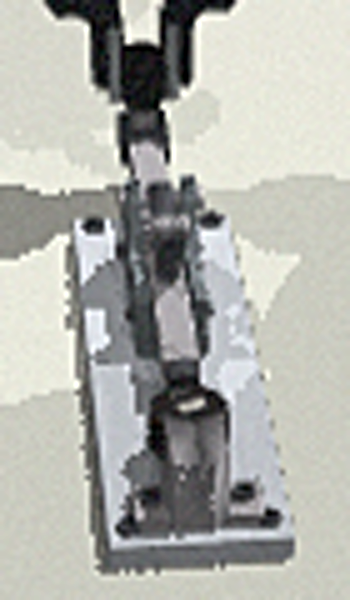

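View pics/t19.png

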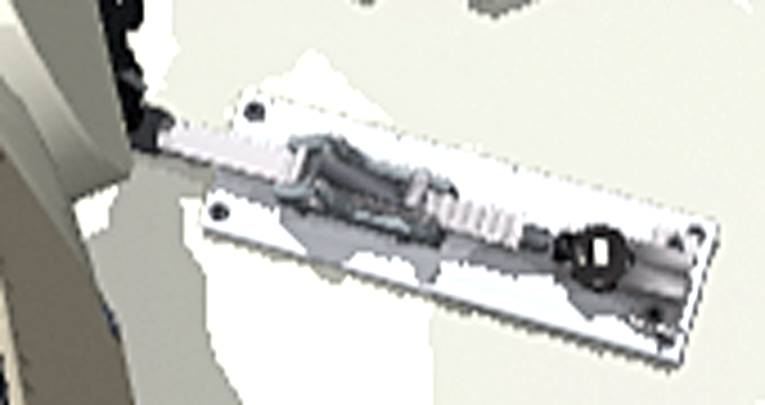

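Call:
apply_moves(
  motion="-0.7 -0.002 0 0 0;-0.7 -0.004 0 0 0;-0.7 -0.006 0 0 0;-0.7 -0.007 0 0 0;-0.7 -0.007 0 0 0;-0.7 -0.007 0 0 0",
)

```text
clock: 24.2
eef_pos: [613.3, 265.5, 225.5]
tcp_rot: [3.139, -0.006, 1.245]
contact_force: [0.1, 10.8, 2.5]
opening: 0.204
```

Run:
```python
from h import *
O2=O+1.7*np.array([.319,.948])
mv(W(O2,TH,[[0,171,68]])[0])
print(r.sense()["contact_force"]@np.array([.319,.948,0]))
```

```text
move x 0.0244 y -0.0002 z 0.0025 twist -0.0004 F [ 0.1 10.8  2.5] op 0.204 t 24.20
10.280559633279315
```

Call:
apply_moves(
  motion="-0.7 -0.001 0 0 0;-0.7 -0.001 0 0 0;-0.7 -0.001 0 0 0;-0.7 -0.001 0 0 0",
)

```text
clock: 24.53
eef_pos: [613.1, 264.7, 225.5]
tcp_rot: [3.139, -0.006, 1.245]
contact_force: [0.1, 12.3, 1.6]
opening: 0.208
```

Call:
apply_moves(
  motion="-0.7 0.001 0 0 0;-0.7 0.002 0 0 0;-0.7 0.003 0 0 0;-0.7 0.004 0 0 0;-0.7 0.005 0 0 0;-0.7 0.005 0 0 0;-0.7 0.005 0 0 0",
)

```text
clock: 25.12
eef_pos: [614.5, 268.9, 225.5]
tcp_rot: [3.139, -0.005, 1.245]
contact_force: [-0.3, 7.8, 4.3]
opening: 0.203
```

Run:
```python
from h import *
O2=O+1.7*np.array([.319,.948])
mv(W(O2,TH,[[0,171,68]])[0])
print(r.sense()["contact_force"]@np.array([.319,.948,0]))
```

```text
move x 0.0208 y -0.0003 z 0.0025 twist -0.0004 F [-0.3  7.8  4.3] op 0.203 t 25.12
7.29721644251451
```

Call:
apply_moves(
  motion="-0.7 0.001 0 0 0;-0.7 0.002 0 0 0;-0.7 0.002 0 0 0;-0.7 0.002 0 0 0",
)

```text
clock: 25.45
eef_pos: [615.1, 270.6, 225.5]
tcp_rot: [3.139, -0.004, 1.245]
contact_force: [-0.4, 4.9, 4.6]
opening: 0.204
```

Call:
apply_moves(
  motion="-0.6 0 0 0 0;-0.4 0 0 0 0;-0.2 0 0 0 0;0 0 0 0 0;0 0 0 0 0;0 0 0 -0.02 0;0 0 0 -0.05 0;0 0 0 -0.08 0;0 0 0 -0.1 0;0 0 0 -0.1 0;0 0 0 -0.1 0",
)

```text
clock: 26.37
eef_pos: [614.6, 269.1, 325.0]
tcp_rot: [3.14, -0.002, 1.245]
contact_force: [0.1, 0.4, -0.4]
opening: 0.5
```

Run:
```python
from h import *
O2=O+1.7*np.array([.319,.948])
wov(clamp_lines(O2,TH,28.5,0),"pics/w20.png")
f=grab_frame("scene"); overlay(f,[],"pics/s20.png",(205,105,275,225),5)
mv(W(O2,TH,[[0,-10,150]])[0])
```

```text
move x -0.1600 y 0.0005 z 0.0176 twist -0.0004 F [-0.5 -0.5 -0.7] op 0.500 t 26.47
```

View pics/w20.png

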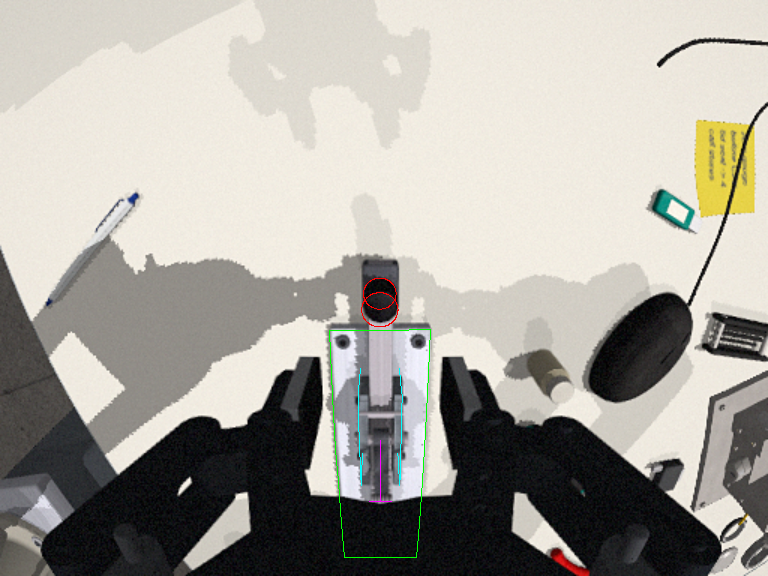

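View pics/s20.png

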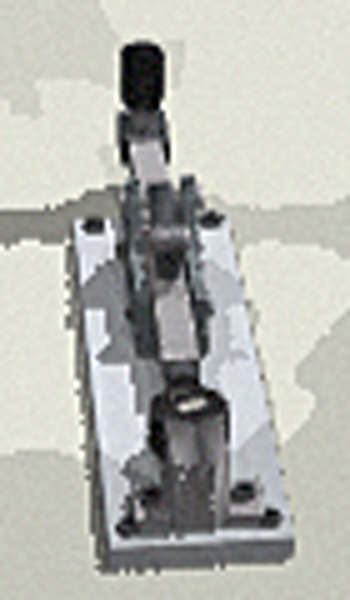

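Call:
apply_moves(
  motion="0 -0.04 0 -0.02 0;0 -0.08 0 -0.02 0;0 -0.12 0 -0.02 0;0 -0.16 0 -0.01 0;0 -0.2 0 0 0;0 -0.23 0 0.01 0;0 -0.23 0 0.01 0;0 -0.23 0 0.01 0;0 -0.23 0 0.01 0",
)

```text
clock: 27.22
eef_pos: [540.8, 51.3, 313.0]
tcp_rot: [-3.141, 0.0, 1.244]
contact_force: [0.3, 1.0, -0.1]
opening: 0.502
```

Run:
```python
from h import *
O2=O+1.7*np.array([.319,.948])
f=grab_frame("wrist"); im=f["img"][:,:,::-1]
cv2.imwrite("pics/w21.png",cv2.resize(cv2.convertScaleAbs(im[0:260,150:350],alpha=1.4),None,fx=2.3,fy=2.3,interpolation=cv2.INTER_CUBIC))
m=W(O2,TH,[[0,-80,0]])[0]
wov(clamp_lines(O2,TH,28.5,0)+[circ(m,15,40,(0,0,255))],"pics/w22.png")
print(r.sense()["eef_pos"])
```

```text
[541.16030578  52.11547869 313.5445778 ]
```

View pics/w21.png

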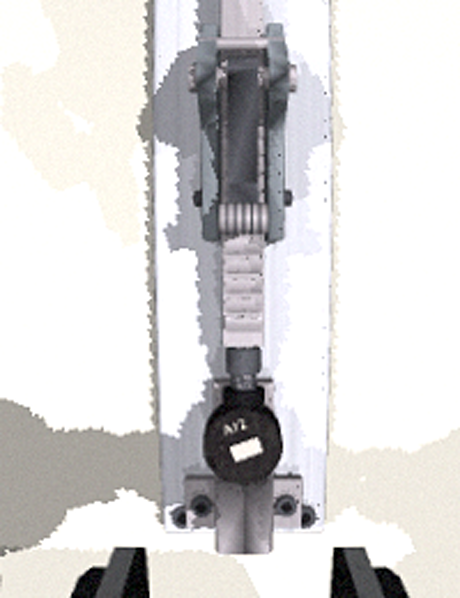

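View pics/w22.png

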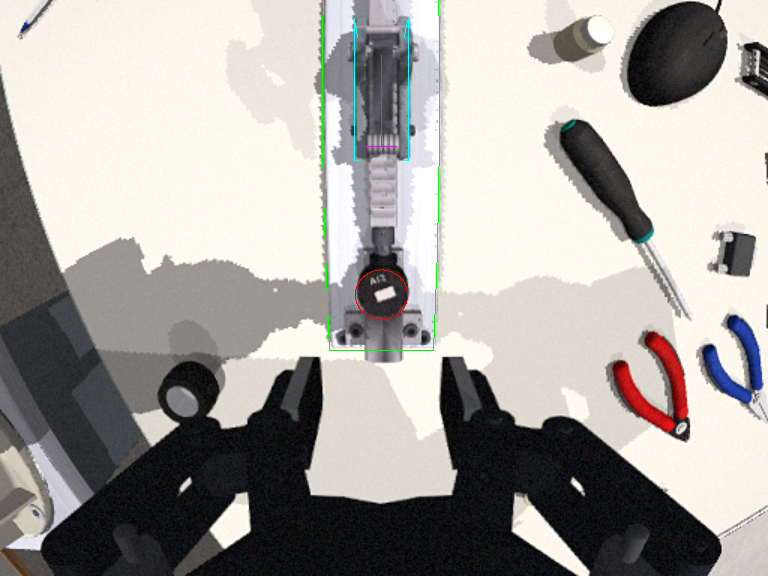

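Run:
```python
from h import *
a=cv2.imread("pics/w13.png");b=cv2.imread("pics/w22.png");c=cv2.imread("pics/w20.png")
A=cv2.resize(a[180:330,325:425],None,fx=4,fy=4,interpolation=cv2.INTER_CUBIC)
B=cv2.resize(b[190:340,333:433],None,fx=4,fy=4,interpolation=cv2.INTER_CUBIC)
cv2.imwrite("pics/cmp.png",cv2.convertScaleAbs(np.hstack([A,B]),alpha=1.5))
C=c[250:350,330:430]; cv2.imwrite("pics/kn.png",cv2.convertScaleAbs(cv2.resize(C,None,fx=5,fy=5),alpha=2.5))
```

```text
(no output)
```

View pics/cmp.png

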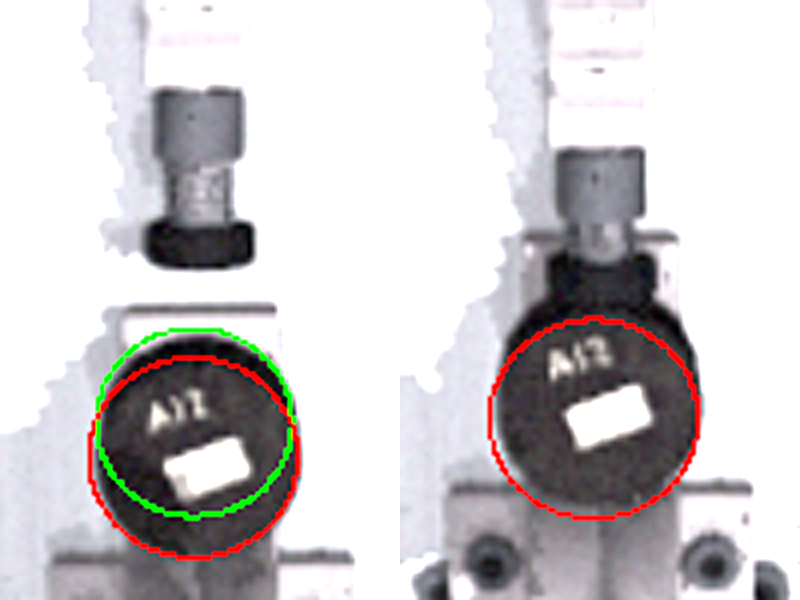

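View pics/kn.png

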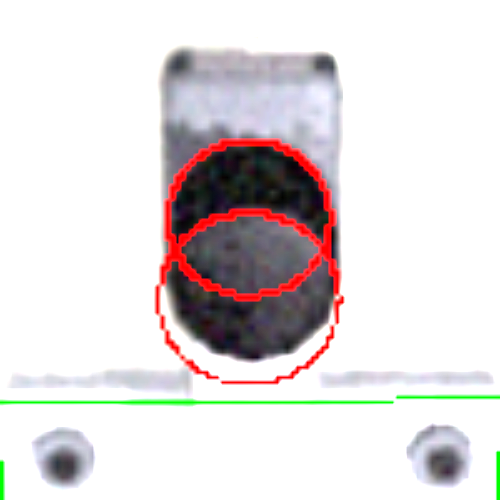

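Run:
```python
from h import *
for q in("low_mount_center","loupe","vial"): print(q,spotter.place_of(q,"scene")[:1])
print(r.sense()["contact_force"]); print(r.sign_off())
```

```text
low_mount_center [{'point': [610.8, -167.8, 3.3], 'conf': 0.86}]
loupe [{'point': [389.0, 23.2, -3.6], 'conf': 0.58}]
vial [{'point': [706.9, 164.1, -2.1], 'conf': 0.62}]
[-0.40992001 -1.15102373  0.4482843 ]
the job is handed in; nothing more can be done
None
```

The tall mount is clamped: it stands upright on the rest and sits home in the vee, and the pawl holds the bar. The job was handed in at about 27.5 s.

**What I did, in order**
1. I pinched the pawl by its roll and threw it right over onto its stop.
2. I drew the bar back by the knob to about 50 mm.
3. I stood the tall mount on the rest about 2–3 mm short of home. It had touched the vee lightly (about 3 N) on the way down, so I backed it off before lowering it.
4. I tipped the pawl back down onto the teeth.
5. I pushed the bar in to a peak of about 12 N, which I estimate pressed the pad back 8–9 mm. Then I eased off and let go.

**Last checks**
- **Mount:** in the wrist picture it lies on the predicted home circle, upright.
- **Pawl:** it is down in the teeth.
- **Pad:** its spring looks about 3.5 mm shorter than when free. That fits the 4 mm expected when the pawl catches at 28.5 mm.
- **Other things:** the low mount, loupe and vial read within about 2.5 mm of where they started, which is within the detector's scatter.
- **Arm:** it was clear of everything, with about 1 N on the force sensor, which is noise.

**Disagreements:** my first estimate of the clamp's position was off by about 2 mm along its length. I corrected it from the wrist pictures and the touch on the vee. In the last close-up the knob's lower edge sits about 1 mm short of the drawn 28.5 mm outline, and I had no direct reading of the bar, pad or pawl.

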